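# Pair two flasks with their sprung cradles and hold one pressed down

### The job

For the survey scanner, each glass flask goes on the sprung ring cradle of its own colour: first set the green flask upright in the green ring and leave it standing there on its own, ring up; then set the amber flask upright in the orange ring and press it straight down until that ring is fully home on its housing. Finish while still holding the amber flask down like that; do not let go of it. Never let a flask tip over, and leave the blue flask and everything else where it is.

Things in the scene. Friction and masses are not known exactly. Their poses are not given: they have to be found in the camera images.
- green_flask: Round-bottomed flask, green glass, 112-224 g, 118 mm tall: ball 66 mm wide, straight plain neck 28 mm wide from 63 mm above the underside to the top. Origin: lowest point of the ball; +z up the neck. Loose; starts upright in a cork ring fixed to the table (84 mm wide, 20 mm high), underside about 10 mm above the table.
- green_center (a point): Centre of the ball of the green flask, 33 mm above its underside on its axis.
- green_neck (a point): Point on the axis of the green flask 93 mm above its underside: where to put the TCP to grip the neck from above with the fingertips clear of the ball.
- amber_flask: Round-bottomed flask, amber (brown-orange) glass, 112-224 g, 118 mm tall: ball 66 mm wide, straight plain neck 28 mm wide from 63 mm above the underside to the top. Origin: lowest point of the ball; +z up the neck. Loose; starts upright in a cork ring fixed to the table (84 mm wide, 20 mm high), underside about 10 mm above the table.
- amber_center (a point): Centre of the ball of the amber flask, 33 mm above its underside on its axis.
- amber_neck (a point): Point on the axis of the amber flask 93 mm above its underside: where to put the TCP to grip the neck from above with the fingertips clear of the ball.
- blue_flask: Round-bottomed flask, blue glass, not part of the job, 112-224 g, 118 mm tall: ball 66 mm wide, straight plain neck 28 mm wide from 63 mm above the underside to the top. Origin: lowest point of the ball; +z up the neck. Loose; starts upright in a cork ring fixed to the table (84 mm wide, 20 mm high), underside about 10 mm above the table.
- green_cradle: Cradle fixed to the table: grey housing tube 92 mm wide and 42 mm high with a band of green, foot 110 mm wide, and over it, on a visible coil spring, the sprung green ring. Origin: centre of its underside, on the table.
- green_seat (a point): Centre of the upper face of the sprung green ring; goes down with it. Ring: 84 mm outside, hole 52 mm, 12 mm thick. At rest the upper face is 76 mm above the table. A flask seated upright has its ball centre 20 mm above this point, its underside 13 mm below it.
- green_ring (a joint): How far the green ring is pressed straight down, m: 0 = up at rest, 0.022 = fully down, underside on the rim of the housing (hard stop). Spring: 3.6 N to start moving, 13.5 N fully down; it returns when let go. A flask standing in it by its own weight does not push it down.
- orange_cradle: Cradle fixed to the table: grey housing tube 92 mm wide and 42 mm high with a band of orange, foot 110 mm wide, and over it, on a visible coil spring, the sprung orange ring. Origin: centre of its underside, on the table.
- orange_seat (a point): Centre of the upper face of the sprung orange ring; goes down with it. Ring: 84 mm outside, hole 52 mm, 12 mm thick. At rest the upper face is 76 mm above the table. A flask seated upright has its ball centre 20 mm above this point, its underside 13 mm below it.
- orange_ring (a joint): How far the orange ring is pressed straight down, m: 0 = up at rest, 0.022 = fully down, underside on the rim of the housing (hard stop). Spring: 3.6 N to start moving, 13.5 N fully down; it returns when let go. A flask standing in it by its own weight does not push it down.
- brush: Bystander: brush 150 mm long lying on the table; origin near its middle.
- paste_jar: Bystander: white-capped jar 60 mm in diameter and 60 mm tall; origin under its centre.
- cards: Bystander: stack of cards 130 x 90 x 38 mm with a dark red case on top; origin under its centre.
- brown_case: Bystander: brown case 170 x 75 x 55 mm; origin under its centre.
- loupe: Bystander: black magnifier 60 mm in diameter and 34 mm tall; origin under its centre.
Mind the look-alikes: they are no part of the job. Leave any yellow look-alike of the green_flask alone. What is shaped like the amber_flask but pink is not meant.

How it is judged:
On the way, in this order (a step that is already met when the one before it is completed fails the run):
1. the green flask stands upright in the green ring, released, the ring up (horizontal distance between green_center and green_seat below 0.006 m and z of green_center in the frame of green_seat between 0.012 and 0.027 m and angle between green_flask's own z axis and vertical below 0.26 rad and contact force between green_flask and the fingers below 0.05 N and contact force between green_flask and the arm below 0.05 N and linear speed of green_flask below 0.03 m/s and value of joint green_ring below 0.004 m), for 0.3 s.
2. the amber flask is seated upright in the orange ring (horizontal distance between amber_center and orange_seat below 0.006 m and z of amber_center in the frame of orange_seat between 0.012 and 0.027 m and angle between amber_flask's own z axis and vertical below 0.26 rad), for 0.1 s.
At the end, for the whole second after the job is handed in: Amber flask still held and pushed (over 6 N) into the orange ring, ring within 3 mm of fully down; green flask released and still in the green ring, that ring within 4 mm of fully up; both on their ring axis within 6 mm and upright within 15 degrees (all of step 1 and all of step 2 and value of joint orange_ring above 0.019 m and contact force between amber_flask and orange_ring above 6 N and contact force between any of the fingers, the arm and amber_flask above 2 N); the arm keeps its last pose, push and grip.
It fails at once if a bystander was moved more than 30 mm (distance of any of blue_flask, brush, paste_jar, cards, brown_case, loupe from where it was at the start of the episode above 0.03 m).
It fails at once if a flask was tipped over (angle between any of green_flask, amber_flask, blue_flask's own z axis and vertical above 1 rad).
It also fails if it takes over 66 s, if anything falls off the work surface, if the arm or the gripper's body presses on something with over 40 N, if the wrist force passes 120 N, or if a joint passes its speed limit or range.

### The arm

A 7-joint arm with a two-finger parallel gripper is mounted at the origin on the work surface. World frame = base frame: x ahead of the robot, y to its left, z up, the work surface at z = 0. Lengths are in m, angles in rad, forces in N, time in s.
With the tool pointing down it reaches from about 0.35 to 0.9 m from the base axis. Payload 8.1 kg.
Tool frame: the origin (TCP) lies between the finger pads, 19 mm behind the fingertips; this is the grasp point; z points along the fingers, y is the line along which they close (so a half turn about z gives the same grasp; the last joint's range is limited). The gripper opens to 92 mm and grips with 3 to 60 N. Pads are 19 mm wide; open, the fingers measure 130 mm over their backs; the gripper's body (75 mm by 190 mm) begins 47 mm behind the grasp point.
Start: joints at [-1.23, 0.434, 0.025, 1.573, -0.012, 1.134, -0.075], TCP at [0.268, 0.564, 0.246] pointing down, gripper open.
Joint ranges: [-2.62, 2.62], [-0.44, 2.09], [-1.27, 1.32], [0.08, 2.57], [-1.32, 4.46], [0.12, 2], [-2.74, 2.74]. Speed limits (rad/s): [2.22, 2.22, 3.01, 3.01, 3.14, 3.14, 3.14].

### API

Orientations are given as a rotation vector (axis times angle).
In Python, from cell import arm, vision, job, cut_out gives the robot as it stands. The module is installed in compiled form; this text tells all that it offers.
- The arm moves only by the tool play_rows, never from a script. Its argument "increments" is text: rows parted by semicolons, each of 5 numbers parted by spaces: the shift along the tool's x, y, z in cm, then the turn about the tool's z in degrees, then the opening, from -1 (shut) to 1 (fully open), so that 0 is half open. A call has 1 to 5 rows; each row shifts and turns the commanded pose from where the row before left it, along the tool's axes as they then stand; what a row does not reach is not made up. A row lasts 1/12 s, in which the tool goes at most 41.7 mm and 7.16 degrees, less where a joint would pass 70% of its speed; a pose out of reach is approached as far as the arm can. A call is refused whole if a number of a shift passes 4.17 or a number of a turn 7.16, either way. A call with a gripper value outside its range is refused whole. The fingers move at their own pace and stop on an object; "grip_force" is the grip in N (left out, the last holds). Time passes only in rows, so rows that do not move let the fingers close. It gives the time, the measured TCP pose, the force, the opening and the grip force at its end, in the units of the state.
- arm.observe(): the state, without advancing time (a new reading comes with each control period).
- vision.get_image(name): name is "scene" or "top"; returns a dict with "frame" (384x512x3 uint8, red, green, blue), "z_map" (384x512 float32, m along the optical axis (not along the pixel's ray), 0 where there is no reading), "mtx" (3x3 intrinsics, pixels), "cam_to_world" (4x4, takes a point from camera to world coordinates). Camera axes: x right, y up, looking along -z (the intrinsics and any distortion apply to the point x, -y, -z); pixel columns grow to the right and rows downward; lengths in m; the calibration is good to about 2 mm. A picture is of the moment at which its call begins.
- job.sign_off(): hands the job in; it is judged then, once.
Trained networks look in a picture, given as the dict that the camera call returned (one of the last four; its "shot" number tells which), for a name from the list of things; names that differ only in an ending like _2 or _b are one class to them, and where a whole thing is asked for, a point or a joint stands for the part that bears it (a point fixed in the world has none). Each returns a list of dicts, best first, with "confidence" (0 to 1); they miss things now and then, are a little off and sometimes report something else, mostly with a low value. They report only what shows in the picture. A call takes as long as a camera call. They do not tell look-alikes from the thing itself.
- cut_out(query, picture): "mask" (384x512 bool, what is visible of it) and "point" ([row, column] in pixels, amid what is visible of it).
The state is a dict: "clock": time; "joints": joint angles; "dq": joint speeds; "joint_efforts": joint torques, N m; "position": TCP position; "ee_rot": TCP orientation; "force": force on the tool from outside, world axes, zero at the start; "ft_torque": the same for the moment, N m; "width": opening from 0.0 (shut) to 1.0 (fully open); "gripper_force": force on a finger pad.
Only numpy, scipy, OpenCV 4.12 (cv2) and the standard library are available. Lean on these libraries where they do the work, as an engineer would, in place of code of your own. Each camera call takes 0.05 s, during which the arm holds its last target. There are 200 camera calls.

## Working session

There is one attempt and no reset: what is moved stays moved. The work goes in short steps, Python scripts to look and compute and a tool call to move; the robot and the scene stay as the last step left them, time stands still between calls to the robot, and variables do not carry over. Pictures are saved under pics/ and viewed, at most 10 in all, crops included, and the job is handed in when it is done.

Besides the shell and the picture viewer there is one more tool, called after "Call:" in YAML: its name, and indented under it one key for each argument. play_rows: Moves the arm, as the interface text tells. Its arguments: {"type":"object","properties":{"increments":{"type":"string"},"grip_force":{"type":"number"}},"required":["increments"]}

```bash
mkdir -p pics
cat > h.py <<'E'
import numpy as np,cv2
from cell import arm,vision,job,cut_out
def world(p):
    z=p["z_map"];K=p["mtx"];v,u=np.mgrid[:384,:512]
    c=np.stack([(u-K[0,2])/K[0,0]*z,-(v-K[1,2])/K[1,1]*z,-z,np.ones_like(z)],-1)
    return (c@p["cam_to_world"].T)[...,:3]
def save(p,n): cv2.imwrite("pics/"+n,p["frame"][...,::-1])
E
python3 - <<'E'
from h import *
s=arm.observe();print(s)
ps={n:vision.get_image(n) for n in("scene","top")}
cv2.imwrite("pics/a.png",cv2.resize(np.vstack([ps[n]["frame"] for n in ps]),None,fx=.78,fy=.78)[...,::-1])
for n,p in ps.items():
    W=world(p);print(n,p["cam_to_world"][:3,3].round(3),p["mtx"][0])
    for q in["green_flask","amber_flask","blue_flask","green_cradle","orange_cradle","green_ring","orange_ring"]:
        for r in cut_out(q,p)[:4]:
            m=r["mask"]&(p["z_map"]>0);P=W[m]
            if len(P)<5: continue
            lo,hi=np.percentile(P,[2,98],axis=0)
            print(q,round(r["confidence"],2),np.round(r["point"]),m.sum(),lo.round(3),hi.round(3),p["frame"][m].mean(0).round())
E
```

```text
{'clock': 0.0, 'joints': array([-1.22962979,  0.43519393,  0.02497956,  1.57410514, -0.01158463,
        1.13402229, -0.07508066]), 'dq': array([ 0.00021059, -0.00113667,  0.00050254, -0.00026388,  0.00014143,
        0.0030122 , -0.00151065]), 'joint_efforts': array([-8.84709225e-04, -6.67859602e+01,  9.84472521e-01, -3.14460576e+01,
       -6.04078872e-02,  4.29667148e-02,  1.55478315e-04]), 'position': array([0.26818593, 0.56398868, 0.24475999]), 'ee_rot': array([-6.91395564e-01, -3.06437090e+00,  2.46974097e-03]), 'force': array([-0.40309439, -0.02243806,  0.07233254]), 'ft_torque': array([ 0.04910802, -0.02189808,  0.03264165]), 'gripper_force': 0.0, 'width': 0.9977089112416921}
scene [ 1.381 -0.34   0.931] [359.78338228   0.         250.46689934]
green_flask 0.79 [143. 336.] 287 [ 0.363  0.432 -0.001] [0.485 0.527 0.119] [152. 129.  61.]
green_flask 0.6 [149. 310.] 268 [0.44  0.32  0.021] [0.486 0.362 0.127] [35. 72. 39.]
amber_flask 0.91 [203. 145.] 427 [ 0.33  -0.342 -0.001] [ 0.488 -0.286  0.127] [120.  69.  40.]
amber_flask 0.67 [211. 103.] 420 [ 0.415 -0.459  0.016] [ 0.46
[... 948 characters left out ...]
.397 -0.478  0.001] [ 0.454 -0.4    0.121] [105.  65.  77.]
amber_flask 0.59 [243. 369.] 410 [ 0.424 -0.338  0.037] [ 0.482 -0.282  0.131] [92. 55. 24.]
blue_flask 0.69 [256. 261.] 410 [ 0.401 -0.026  0.02 ] [0.459 0.035 0.132] [38. 48. 85.]
blue_flask 0.61 [219. 202.] 403 [0.522 0.144 0.032] [0.597 0.222 0.082] [161. 108.  46.]
green_cradle 0.79 [197. 315.] 1004 [ 0.54  -0.219  0.004] [ 0.629 -0.13   0.08 ] [50. 74. 61.]
orange_cradle 0.95 [219. 199.] 1000 [0.512 0.135 0.004] [0.601 0.228 0.081] [134.  97.  55.]
green_ring 0.84 [208. 318.] 353 [ 0.551 -0.216  0.069] [ 0.627 -0.141  0.081] [46. 82. 62.]
orange_ring 0.81 [222. 193.] 389 [0.522 0.145 0.066] [0.597 0.223 0.082] [161. 108.  47.]
```

View pics/a.png

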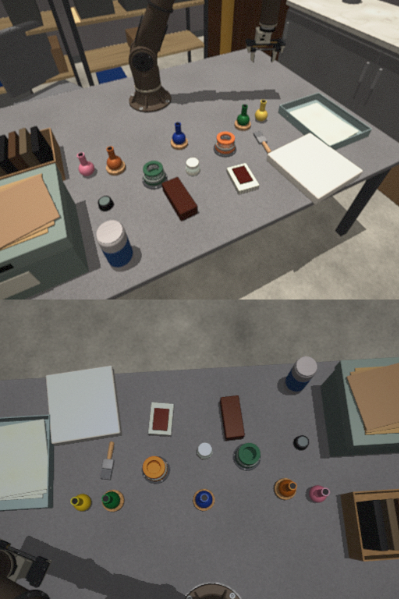

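The scene view shows, in order left to right: pink, amber, blue, green and yellow flasks. The green cradle is near (0.59,-0.18) and the orange one near (0.56,0.18). Next I'll refine these.

```bash
cat >> h.py <<'E'
from scipy.optimize import least_squares
def fitc(P,r):
    f=lambda c:np.hypot(P[:,0]-c[0],P[:,1]-c[1])-r
    return least_squares(f,P[:,:2].mean(0),loss="soft_l1",f_scale=.002).x
def near(W,c,rad,z0,z1):
    return W[(np.hypot(W[...,0]-c[0],W[...,1]-c[1])<rad)&(W[...,2]>z0)&(W[...,2]<z1)]
E
python3 - <<'E'
from h import *
from scipy.spatial.transform import Rotation as R
print(R.from_rotvec(arm.observe()["ee_rot"]).as_matrix().round(3))
for n in("scene","top"):
    p=vision.get_image(n);W=world(p);save(p,n+"1.png")
    for q,c in dict(green=(.449,.346),amber=(.452,-.312),blue=(.43,.002),yellow=(.45,.455),pink=(.43,-.43)).items():
        P=near(W,c,.04,.122,.14);N=near(W,c,.05,.085,.12);B=near(W,c,.05,.03,.065)
        print(n,q,"top",len(P),P.mean(0).round(4),"mm",(P[:,:2].min(0)/2+P[:,:2].max(0)/2).round(4),"neckfit",len(N),fitc(N,.014).round(4),"ball",len(B))
    for q,c in dict(G=(.589,-.178),O=(.559,.183)).items():
        P=near(W,c,.06,.07,.09)
        print(n,q,len(P),P.mean(0).round(4),cv2.minEnclosingCircle(P[:,:2].astype(np.float32)),np.median(P[:,2]))
E
```

```text
[[-0.903  0.429  0.   ]
 [ 0.429  0.903  0.   ]
 [ 0.     0.    -1.   ]]
scene green top 34 [0.455  0.3497 0.1264] mm [0.4536 0.3504] neckfit 54 [0.4532 0.3518] ball 139
scene amber top 55 [ 0.4574 -0.314   0.126 ] mm [ 0.4578 -0.314 ] neckfit 67 [ 0.4548 -0.3137] ball 198
scene blue top 42 [0.4356 0.0026 0.1257] mm [0.4345 0.0031] neckfit 55 [0.4335 0.0033] ball 156<stdin>:8: RuntimeWarning: Mean of empty slice.
  ret = um.true_divide(
Traceback (most recent call last):
ValueError: zero-size array to reduction operation minimum which has no identity
```

Run:
```python
from h import *
for n in("scene","top"):
    p=vision.get_image(n);W=world(p)
    for q,c in dict(green=(.452,.348),amber=(.455,-.312)).items():
        P=near(W,c,.04,.122,.14);N=near(W,c,.05,.085,.12);B=near(W,c,.05,.03,.07)
        bs=least_squares(lambda c:np.linalg.norm(B-[c[0],c[1],.043],axis=1)-.033,c,loss="soft_l1",f_scale=.002).x
        print(n,q,"top",len(P),P.mean(0).round(4),"neckfit",len(N),fitc(N,.014).round(4),"ball",bs.round(4))
    for q,c in dict(G=(.589,-.178),O=(.559,.183)).items():
        P=near(W,c,.06,.07,.09)
        print(n,q,len(P),P.mean(0).round(4),cv2.minEnclosingCircle(P[:,:2].astype(np.float32)),np.median(P[:,2]))
```

```text
scene green top 36 [0.4555 0.3505 0.1258] neckfit 53 [0.4531 0.3516] ball [0.4526 0.3524]
scene amber top 55 [ 0.4576 -0.314   0.1262] neckfit 66 [ 0.4554 -0.314 ] ball [ 0.454  -0.3135]
scene G 271 [ 0.5948 -0.1796  0.0746] ((0.5928687453269958, -0.17861229181289673), 0.04349617287516594) 0.07480179969699008
scene O 198 [0.5676 0.1819 0.0749] ((0.5643541812896729, 0.18199089169502258), 0.04402966424822807) 0.07494094152950398
top green top 97 [0.45   0.3508 0.1281] neckfit 24 [0.4503 0.3518] ball [0.4509 0.3528]
top amber top 92 [ 0.453  -0.3129  0.1276] neckfit 28 [ 0.4535 -0.3139] ball [ 0.4535 -0.3147]
top G 391 [ 0.5891 -0.1779  0.076 ] ((0.5898553729057312, -0.17849226295948029), 0.042155954986810684) 0.07603149091694039
top O 398 [0.5606 0.1835 0.0762] ((0.5608216524124146, 0.1835978627204895), 0.04220899939537048) 0.0759833499701631
```

Call:
play_rows:
  increments: "0 0 0 7.16 1;0 0 0 7.16 1;0 0 0 7.16 1;0 0 0 7.16 1;0 0 0 7.16 1"
  grip_force: 15

```text
clock: 1.37
position: [0.2684, 0.5645, 0.2456]
ee_rot: [-1.608, -2.699, -0.0]
force: [0.5, 0.6, -0.2]
width: 0.998
gripper_force: 0.0
```

Call:
play_rows:
  increments: "0 0 0 7.16 1;0 0 0 7.16 1;0 0 0 7.16 1;0 0 0 7.16 1;0 0 0 0.2 1"

```text
clock: 1.78
position: [0.2682, 0.5645, 0.2455]
ee_rot: [2.229, 2.214, 0.0]
force: [-1.5, -0.1, 0.1]
width: 1.001
gripper_force: 0.0
```

Call:
play_rows:
  increments: "-2.1 1.8 0 0 1;-2.1 1.8 0 0 1;-2.1 1.8 0 0 1;-2.1 1.8 0 0 1;-2.1 1.8 0 0 1"

```text
clock: 2.2
position: [0.3589, 0.4583, 0.2457]
ee_rot: [2.217, 2.225, 0.0]
force: [0.7, 0.4, -0.4]
width: 0.999
gripper_force: 0.0
```

Call:
play_rows:
  increments: "-2.1 1.8 0 0 1;-2.1 1.8 0 0 1;-2.1 1.8 0 0 1;-2.1 1.8 0 0 1;-2.1 1.8 0 0 1"

```text
clock: 2.62
position: [0.4489, 0.3531, 0.2457]
ee_rot: [2.218, 2.225, 0.001]
force: [0.5, 0.2, -0.0]
width: 1.002
gripper_force: 0.0
```

Call:
play_rows:
  increments: "0 0 0 0 1;0 0 0 0 1;0 0 0 0 1"

```text
clock: 2.87
position: [0.4478, 0.3547, 0.2455]
ee_rot: [-2.219, -2.223, -0.0]
force: [-0.9, 0.6, 1.1]
width: 1.0
gripper_force: 0.0
```

Call:
play_rows:
  increments: "-0.3 0.3 2 0 1;0 0 3.5 0 1;0 0 3.5 0 1;0 0 3 0 1;0 0 2.2 0 1"

```text
clock: 3.28
position: [0.4489, 0.3522, 0.1009]
ee_rot: [-2.217, -2.225, 0.004]
force: [-0.1, -0.1, 0.1]
width: 1.001
gripper_force: 0.0
```

Call:
play_rows:
  increments: "0 0 0 0 0.2;0 0 0 0 -0.1;0 0 0 0 -0.3;0 0 0 0 -0.6;0 0 0 0 -1"

```text
clock: 3.7
position: [0.4518, 0.3522, 0.1052]
ee_rot: [-2.222, -2.221, -0.005]
force: [-0.7, -0.8, 0.1]
width: 0.686
gripper_force: 0.0
```

Call:
play_rows:
  increments: "0 0 0 0 -1;0 0 0 0 -1;0 0 0 0 -1"

```text
clock: 3.95
position: [0.4513, 0.3514, 0.104]
ee_rot: [-2.223, -2.22, -0.001]
force: [-0.6, 0.1, -0.1]
width: 0.465
gripper_force: 0.0
```

Call:
play_rows:
  increments: "0 0 0 0 -1;0 0 0 0 -1;0 0 0 0 -1;0 0 0 0 -1;0 0 0 0 -1"

```text
clock: 4.37
position: [0.4512, 0.3512, 0.1036]
ee_rot: [2.223, 2.22, 0.0]
force: [-0.3, -0.5, 0.7]
width: 0.303
gripper_force: 15.0
```

Call:
play_rows:
  increments: "0 0 -0.5 0 -1;0 0 -1 0 -1;0 0 -1.5 0 -1;0 0 -2 0 -1;0 0 -2 0 -1"

```text
clock: 4.78
position: [0.4509, 0.3509, 0.1748]
ee_rot: [2.223, 2.22, -0.001]
force: [0.5, 1.6, -0.5]
width: 0.3
gripper_force: 15.0
```

Run:
```python
from h import *
print(arm.observe()["position"].round(4))
p=vision.get_image("scene");cv2.imwrite("pics/b.png",cv2.resize(p["frame"][60:260,180:430],None,fx=3,fy=3)[...,::-1])
W=world(p);m=cut_out("green_flask",p)
for r in m:print(r["point"],r["confidence"],p["frame"][r["mask"]].mean(0).round(),np.percentile(W[r["mask"]],[3,50,97],axis=0).round(3).tolist())
```

```text
[0.4509 0.3509 0.1748]
[146.4, 334.7] 0.66 [121. 102.  47.] [[0.444, 0.432, 0.019], [0.465, 0.452, 0.055], [0.486, 0.475, 0.118]]
[138.1, 311.0] 0.62 [36. 67. 42.] [[0.3, 0.32, -0.002], [0.466, 0.34, 0.128], [0.485, 0.429, 0.191]]
```

View pics/b.png

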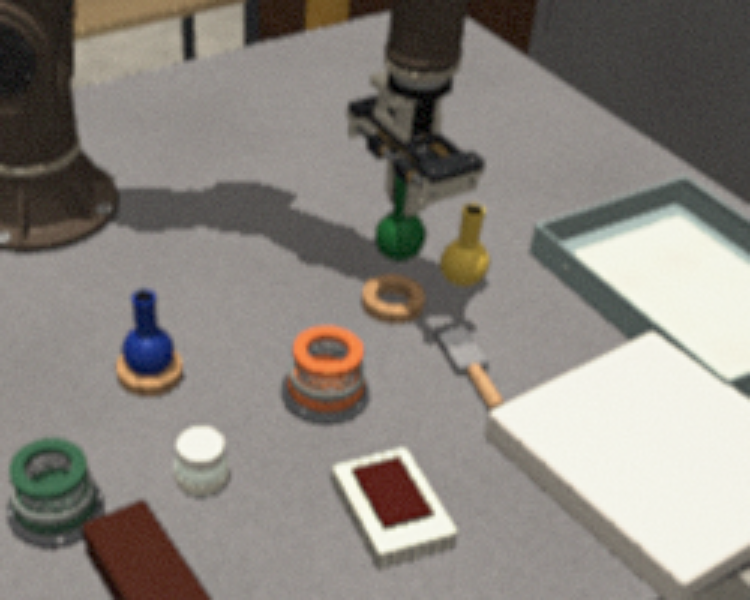

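The picture shows the green flask hanging upright in the gripper (crop 400,235), with its cork ring empty at (393,298). Next it goes to the green cradle.

Call:
play_rows:
  increments: "0 0 -2.5 0 -1;0 0 -3 0 -1;0 0 -3 0 -1;0 0 -1.5 0 -1;-1 0.3 0 0 -1"

```text
clock: 5.3
position: [0.4545, 0.344, 0.277]
ee_rot: [-2.219, -2.222, -0.01]
force: [0.4, 0.8, -1.1]
width: 0.303
gripper_force: 15.0
```

Call:
play_rows:
  increments: "-2 0.5 0 0 -1;-3 0.8 0 0 -1;-3 0.8 0 0 -1;-3 0.8 0 0 -1;-3 0.8 0 0 -1"

```text
clock: 5.72
position: [0.4904, 0.1989, 0.2724]
ee_rot: [-2.223, -2.22, 0.003]
force: [-0.0, 0.2, -1.9]
width: 0.299
gripper_force: 15.0
```

Call:
play_rows:
  increments: "-3 0.8 0 0 -1;-3 0.8 0 0 -1;-3 0.8 0 0 -1;-3 0.8 0 0 -1;-3 0.8 0 0 -1"

```text
clock: 6.13
position: [0.53, 0.0489, 0.2724]
ee_rot: [-2.223, -2.219, 0.002]
force: [0.5, 0.0, -1.7]
width: 0.302
gripper_force: 15.0
```

Call:
play_rows:
  increments: "-3 0.8 0 0 -1;-3 0.8 0 0 -1;-3 0.8 0 0 -1;-3 0.8 0 0 -1;-3 0.8 0 0 -1"

```text
clock: 6.55
position: [0.5697, -0.1008, 0.2723]
ee_rot: [-2.222, -2.219, 0.002]
force: [-0.4, 0.8, -1.9]
width: 0.299
gripper_force: 15.0
```

Call:
play_rows:
  increments: "-3 0.8 0 0 -1;-2 0.5 0 0 -1;-1 0.2 0 0 -1;0 0 0 0 -1;0 0 0 0 -1"

```text
clock: 6.97
position: [0.5848, -0.1585, 0.2726]
ee_rot: [-2.222, -2.218, 0.001]
force: [0.5, 1.4, -1.2]
width: 0.304
gripper_force: 15.0
```

Call:
play_rows:
  increments: "0 0 0 0 -1;0 0 0 0 -1;0 0 0 0 -1"

```text
clock: 7.22
position: [0.5855, -0.1572, 0.2735]
ee_rot: [-2.22, -2.222, -0.001]
force: [0.1, -0.4, -1.4]
width: 0.301
gripper_force: 15.0
```

Call:
play_rows:
  increments: "-1.1 0.2 2 0 -1;-1 0.25 3 0 -1;0 0 2.5 0 -1;0 0 1 0 -1;0 0 0 0 -1"

```text
clock: 7.63
position: [0.5886, -0.1784, 0.1862]
ee_rot: [-2.219, -2.218, 0.003]
force: [-0.3, 0.8, 0.3]
width: 0.304
gripper_force: 15.0
```

Call:
play_rows:
  increments: "0 0 0 0 -1;0 0 0 0 -1;0 0 0 0 -1"

```text
clock: 7.88
position: [0.591, -0.1799, 0.1903]
ee_rot: [2.221, 2.219, 0.003]
force: [-0.2, -0.4, -1.8]
width: 0.302
gripper_force: 15.0
```

```bash
cat > look.py <<'E'
from h import *
import sys
def look(col,c,name):
    s=arm.observe()["position"];print("tcp",s.round(4))
    for n in("scene","top"):
        p=vision.get_image(n);W=world(p)
        z=s[2]-.0605
        B=near(W,s[:2],.04,z-.035,z+.022)
        f=p["frame"].astype(int)
        b=least_squares(lambda c:np.linalg.norm(B-c,axis=1)-.033,[*s[:2],z],loss="soft_l1",f_scale=.002).x
        P=near(W,c,.06,.07,.081)
        print(n,"ball",len(B),b.round(4),"ring",len(P),np.round(cv2.minEnclosingCircle(P[:,:2].astype(np.float32))[0],4))
        if n=="scene":
            x=np.linalg.inv(p["cam_to_world"])@[*s,1];K=p["mtx"]
            u=int(K[0,0]*x[0]/-x[2]+K[0,2]);v=int(K[1,1]*-x[1]/-x[2]+K[1,2])
            cv2.imwrite("pics/"+name,cv2.resize(p["frame"][max(v-70,0):v+80,max(u-100,0):u+100],None,fx=3,fy=3)[...,::-1])
E
python3 -c "
from look import *
look('g',(.590,-.178),'c.png')"
```

```text
tcp [ 0.591  -0.1799  0.1903]
scene ball 233 [ 0.5917 -0.1792  0.1277] ring 197 [ 0.5947 -0.1795]
top ball 2 [ 0.5945 -0.1809  0.1274] ring 58 [ 0.603 -0.152]
```

View pics/c.png

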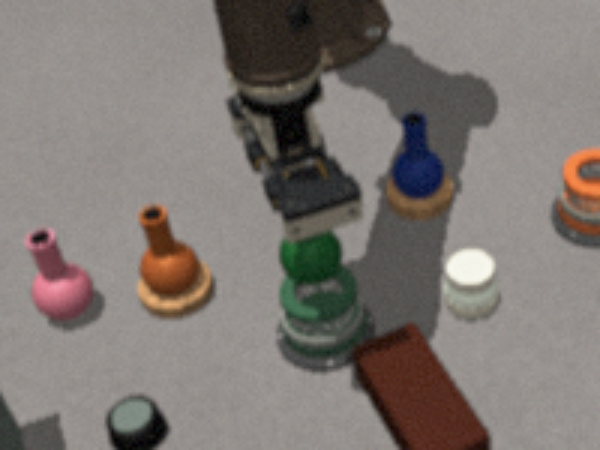

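The picture shows the green flask upright, hanging just above the green ring and on its axis (crop 310,255). I'll lower it.

Call:
play_rows:
  increments: "0 0 1 0 -1;0 0 1 0 -1;0 0 0.6 0 -1;0 0 0 0 -1;0 0 0 0 -1"

```text
clock: 8.4
position: [0.5895, -0.1799, 0.1617]
ee_rot: [-2.222, -2.219, 0.002]
force: [0.3, 0.8, -1.2]
width: 0.302
gripper_force: 15.0
```

Call:
play_rows:
  increments: "0 0 0.2 0 -1;0 0 0 0 -1;0 0 0 0 -1"

```text
clock: 8.65
position: [0.59, -0.18, 0.1607]
ee_rot: [2.223, 2.22, 0.0]
force: [-0.6, 0.5, 0.1]
width: 0.3
gripper_force: 15.0
```

Call:
play_rows:
  increments: "0 0 0.2 0 -1;0 0 0 0 -1;0 0 0 0 -1"

```text
clock: 8.9
position: [0.59, -0.1799, 0.1586]
ee_rot: [2.223, 2.22, 0.0]
force: [-0.8, -1.2, -1.9]
width: 0.298
gripper_force: 15.0
```

Call:
play_rows:
  increments: "0 0 0.15 0 -1;0 0 0 0 -1;0 0 0 0 -1"

```text
clock: 9.15
position: [0.5904, -0.1799, 0.1574]
ee_rot: [2.222, 2.22, 0.001]
force: [-0.1, 1.0, 1.8]
width: 0.299
gripper_force: 15.0
```

Call:
play_rows:
  increments: "0 0 0.15 0 -1;0 0 0 0 -1;0 0 0 0 -1"

```text
clock: 9.4
position: [0.5903, -0.1799, 0.1557]
ee_rot: [2.222, 2.22, 0.001]
force: [2.5, 0.8, 2.8]
width: 0.303
gripper_force: 15.0
```

```bash
python3 -c "
from look import *
look('g',(.590,-.178),'d.png');print(arm.observe()['force'])"
```

```text
tcp [ 0.5903 -0.1799  0.1557]
scene ball 320 [ 0.5933 -0.1798  0.0893] ring 166 [ 0.5951 -0.1798]
top ball 13 [ 0.592  -0.1741  0.0691] ring 26 [ 0.6021 -0.1462]
[2.75021356 0.99415331 3.4406369 ]
```

Call:
play_rows:
  increments: "0 0.1 -0.15 0 -1;0 0 0 0 -1;0 0 0 0 -1"

```text
clock: 9.75
position: [0.5908, -0.1799, 0.157]
ee_rot: [-2.223, -2.22, 0.0]
force: [0.7, 1.2, 1.8]
width: 0.304
gripper_force: 15.0
```

Call:
play_rows:
  increments: "0 0 0 0 -0.3;0 0 0 0 -0.2;0 0 0 0 0;0 0 0 0 0.2;0 0 0 0 0.4"

```text
clock: 10.17
position: [0.5907, -0.1801, 0.1569]
ee_rot: [-2.223, -2.22, 0.001]
force: [-0.3, -1.2, -1.1]
width: 0.567
gripper_force: 0.0
```

Call:
play_rows:
  increments: "0 0 0 0 0.6;0 0 0 0 0.6;0 0 0 0 0.6;0 0 0 0 0.6;0 0 0 0 0.6"

```text
clock: 10.58
position: [0.5909, -0.18, 0.157]
ee_rot: [-2.223, -2.22, -0.0]
force: [0.7, -0.0, -0.1]
width: 0.795
gripper_force: 0.0
```

Call:
play_rows:
  increments: "0 0 -1 0 0.6;0 0 -2 0 0.6;0 0 -3 0 0.8;0 0 -3 0 1;0 0 -3 0 1"

```text
clock: 11.0
position: [0.5906, -0.1801, 0.2791]
ee_rot: [2.223, 2.22, -0.0]
force: [1.3, -0.5, -0.0]
width: 0.963
gripper_force: 0.0
```

Call:
play_rows:
  increments: "-2 -2 0 0 1;-3 -3 0 0 1;-3 -3 0 0 1;-3 -3 0 0 1;0 0 0 0 1"

```text
clock: 11.42
position: [0.4753, -0.2959, 0.2789]
ee_rot: [2.234, 2.206, -0.004]
force: [0.3, -1.6, 0.6]
width: 0.999
gripper_force: 0.0
```

Run:
```python
from h import *
print(arm.observe()["position"].round(4))
for n in("scene","top"):
    p=vision.get_image(n);W=world(p)
    if n=="scene": cv2.imwrite("pics/e.png",cv2.resize(p["frame"][120:270,90:290],None,fx=3,fy=3)[...,::-1])
    c=(.59,-.179)
    P=near(W,c,.06,.066,.079);B=near(W,c,.034,.085,.12);N=near(W,c,.034,.135,.175);T=near(W,c,.034,.176,.19)
    b=least_squares(lambda c:np.linalg.norm(B-c,axis=1)-.033,[*c,.096],loss="soft_l1",f_scale=.002).x
    print(n,"ball",b.round(4),"neck",fitc(N,.014).round(4),"top",T.mean(0).round(4),"ring",np.round(cv2.minEnclosingCircle(P[:,:2].astype(np.float32)),4) if 0 else cv2.minEnclosingCircle(P[:,:2].astype(np.float32)),np.median(P[:,2]))
    for q,c in dict(amber=(.455,-.312)).items():
        N=near(W,c,.05,.085,.12);print("amber",fitc(N,.014),near(W,c,.04,.122,.14).mean(0))
```

```text
[ 0.4753 -0.2959  0.2789]
scene ball [ 0.5913 -0.1785  0.0944] neck [ 0.592  -0.1784] top [ 0.5946 -0.1785  0.1803] ring ((0.5947615504264832, -0.1788688600063324), 0.04237803816795349) 0.0742383980243767
amber [ 0.45527717 -0.31418941] [ 0.45748736 -0.31464332  0.12564877]
top ball [ 0.5903 -0.1789  0.0949] neck [ 0.5901 -0.1783] top [ 0.5895 -0.1778  0.1815] ring ((0.58958500623703, -0.17895884811878204), 0.042494386434555054) 0.07575839770364168
amber [ 0.45320455 -0.31396688] [ 0.45544088 -0.30752399  0.1277579 ]
```

View pics/e.png

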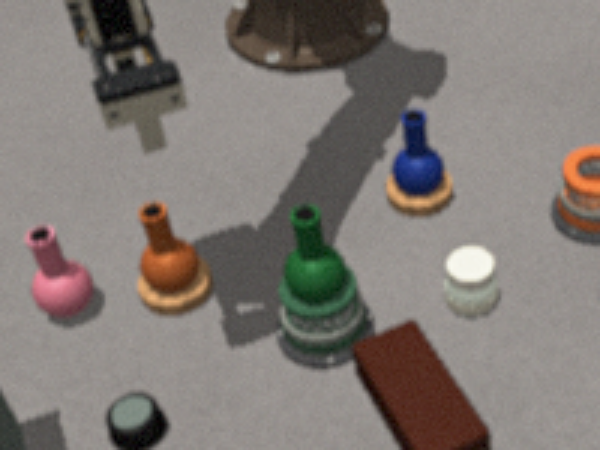

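The picture shows the green flask standing released and upright in the green ring (crop 315,270), with the ring up. Next is amber.

Call:
play_rows:
  increments: "-1 -1 1 0 1;-0.5 -0.8 2 0 1;0 0 0 0 1;0 0 0 0 1;0 0 0 0 1"

```text
clock: 11.93
position: [0.4658, -0.3022, 0.2478]
ee_rot: [2.221, 2.222, 0.001]
force: [0.4, 0.6, 0.1]
width: 1.001
gripper_force: 0.0
```

Call:
play_rows:
  increments: "-0.6 -0.6 1 0 1;-0.6 -0.6 2 0 1;0 0 2 0 1;0 0 2 0 1;0 0 0 0 1"

```text
clock: 12.35
position: [0.451, -0.314, 0.1739]
ee_rot: [-2.219, -2.217, 0.002]
force: [0.0, 0.7, -0.2]
width: 1.002
gripper_force: 0.0
```

Call:
play_rows:
  increments: "0 0 0 0 1;0 0 0 0 1;0 0 0 0 1"

```text
clock: 12.6
position: [0.4532, -0.3157, 0.1783]
ee_rot: [2.221, 2.219, 0.001]
force: [-0.6, -0.4, -0.1]
width: 1.0
gripper_force: 0.0
```

Call:
play_rows:
  increments: "0.15 0.05 1.5 0 1;0 0 2.5 0 1;0 0 2.5 0 1;0 0 1 0 0.5;0 0 0 0 0"
  grip_force: 45

```text
clock: 13.02
position: [0.4522, -0.313, 0.1008]
ee_rot: [-2.221, -2.218, 0.001]
force: [-0.9, 0.4, 0.1]
width: 0.903
gripper_force: 0.0
```

Call:
play_rows:
  increments: "0 0 0 0 -0.3;0 0 0 0 -0.6;0 0 0 0 -1;0 0 0 0 -1;0 0 0 0 -1"

```text
clock: 13.43
position: [0.4533, -0.3139, 0.1028]
ee_rot: [2.222, 2.219, 0.001]
force: [-0.1, 0.3, 0.3]
width: 0.542
gripper_force: 0.0
```

Call:
play_rows:
  increments: "0 0 0 0 -1;0 0 0 0 -1;0 0 0 0 -1;0 0 0 0 -1;0 0 0 0 -1"

```text
clock: 13.85
position: [0.4533, -0.3137, 0.1021]
ee_rot: [2.222, 2.22, 0.0]
force: [0.5, 0.9, 1.7]
width: 0.299
gripper_force: 45.0
```

Call:
play_rows:
  increments: "0 0 -0.5 0 -1;0 0 -1.5 0 -1;0 0 -3 0 -1;0 0 -3.5 0 -1;0 0 -3.5 0 -1"

```text
clock: 14.27
position: [0.4517, -0.3134, 0.2229]
ee_rot: [-2.222, -2.218, 0.002]
force: [1.6, 0.8, -3.2]
width: 0.293
gripper_force: 45.0
```

Call:
play_rows:
  increments: "0 0 -3.5 0 -1;0 0 -3 0 -1;0 0 -1 0 -1;0.5 0.1 0 0 -1;1.5 0.4 0 0 -1"

```text
clock: 14.68
position: [0.4566, -0.2951, 0.2966]
ee_rot: [2.226, 2.216, -0.001]
force: [0.5, 1.2, -2.8]
width: 0.299
gripper_force: 45.0
```

Call:
play_rows:
  increments: "3 0.65 0 0 -1;3 0.65 0 0 -1;3 0.65 0 0 -1;3 0.65 0 0 -1;3 0.65 0 0 -1"

```text
clock: 15.1
position: [0.4895, -0.1415, 0.2949]
ee_rot: [-2.221, -2.218, 0.003]
force: [0.4, 0.7, -2.1]
width: 0.298
gripper_force: 45.0
```

Call:
play_rows:
  increments: "3 0.65 0 0 -1;3 0.65 0 0 -1;3 0.65 0 0 -1;3 0.65 0 0 -1;3 0.65 0 0 -1"

```text
clock: 15.52
position: [0.522, 0.0082, 0.2948]
ee_rot: [-2.221, -2.219, 0.004]
force: [1.0, -0.3, -2.4]
width: 0.298
gripper_force: 45.0
```

Call:
play_rows:
  increments: "3 0.65 0 0 -1;3 0.65 0 0 -1;3 0.65 0 0 -1;3 0.65 0 0 -1;2 0.3 0 0 -1"

```text
clock: 15.93
position: [0.5513, 0.1501, 0.2944]
ee_rot: [-2.218, -2.222, 0.004]
force: [0.1, 0.9, -2.3]
width: 0.298
gripper_force: 45.0
```

Call:
play_rows:
  increments: "1 0.2 0 0 -1;0 0 0 0 -1;0 0 0 0 -1;0 0 0 0 -1;0 0 0 0 -1"

```text
clock: 16.35
position: [0.5544, 0.154, 0.297]
ee_rot: [2.226, 2.217, -0.001]
force: [-0.1, -0.2, -1.6]
width: 0.299
gripper_force: 45.0
```

Call:
play_rows:
  increments: "1 0.25 1.5 0 -1;1.4 0.4 3 0 -1;0.4 0.1 3 0 -1;0 0 2 0 -1;0 0 1 0 -1"

```text
clock: 16.77
position: [0.5607, 0.1828, 0.1894]
ee_rot: [-2.223, -2.218, 0.006]
force: [-0.3, 0.3, -1.6]
width: 0.3
gripper_force: 45.0
```

Call:
play_rows:
  increments: "0 0 0 0 -1;0 0 0 0 -1;0 0 0 0 -1;0 0 0 0 -1"

```text
clock: 17.1
position: [0.5631, 0.184, 0.1938]
ee_rot: [2.223, 2.218, 0.004]
force: [0.4, -0.9, -0.3]
width: 0.297
gripper_force: 45.0
```

```bash
python3 -c "
from look import *
look('a',(.562,.1825),'f.png')"
```

```text
tcp [0.5631 0.184  0.1938]
scene ball 190 [0.5646 0.1837 0.1329] ring 170 [0.5657 0.1833]
top ball 43 [0.5621 0.1842 0.1343] ring 104 [0.5617 0.1657]
```

View pics/f.png

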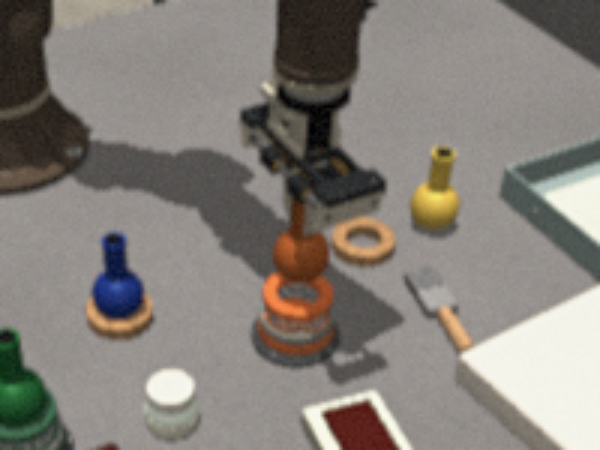

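The picture shows the amber flask upright above the orange ring (crop 300,255) and aligned within about 1 mm. I'll lower it.

Call:
play_rows:
  increments: "-0.1 0 1 0 -1;0 0 1 0 -1;0 0 1 0 -1;0 0 0.4 0 -1;0 0 0 0 -1"

```text
clock: 17.62
position: [0.5615, 0.1834, 0.1566]
ee_rot: [-2.222, -2.22, 0.002]
force: [0.7, 0.4, -0.2]
width: 0.298
gripper_force: 45.0
```

Call:
play_rows:
  increments: "0 0 0.2 0 -1;0 0 0 0 -1;0 0 0 0 -1;0 0 0 0 -1"

```text
clock: 17.95
position: [0.562, 0.1834, 0.1564]
ee_rot: [-2.223, -2.22, -0.001]
force: [-1.1, 1.1, 0.7]
width: 0.299
gripper_force: 45.0
```

Call:
play_rows:
  increments: "0 0 0.3 0 -1;0 0 0 0 -1;0 0 0 0 -1;0 0 0 0 -1"

```text
clock: 18.28
position: [0.562, 0.1834, 0.1532]
ee_rot: [-2.223, -2.22, -0.001]
force: [-2.5, 2.0, 2.7]
width: 0.3
gripper_force: 45.0
```

Call:
play_rows:
  increments: "0.1 -0.1 0.3 0 -1;0 0 0.3 0 -1;0 0 0 0 -1;0 0 0 0 -1"

```text
clock: 18.62
position: [0.5616, 0.1841, 0.1472]
ee_rot: [2.223, 2.219, 0.001]
force: [0.7, 0.1, 5.4]
width: 0.299
gripper_force: 45.0
```

Call:
play_rows:
  increments: "0 0 0.4 0 -1;0 0 0.4 0 -1;0 0 0 0 -1;0 0 0 0 -1"

```text
clock: 18.95
position: [0.5616, 0.1841, 0.1395]
ee_rot: [2.223, 2.219, 0.002]
force: [0.2, 0.3, 8.2]
width: 0.298
gripper_force: 45.0
```

Call:
play_rows:
  increments: "0 0 0.4 0 -1;0 0 0.3 0 -1;0 0 0 0 -1;0 0 0 0 -1"

```text
clock: 19.28
position: [0.5619, 0.1842, 0.133]
ee_rot: [2.223, 2.219, 0.003]
force: [0.5, -0.1, 11.4]
width: 0.298
gripper_force: 45.0
```

Call:
play_rows:
  increments: "0 0 0.2 0 -1;0 0 0 0 -1;0 0 0 0 -1"

```text
clock: 19.53
position: [0.5623, 0.1843, 0.1326]
ee_rot: [2.223, 2.219, 0.005]
force: [-5.0, -0.9, 26.9]
width: 0.301
gripper_force: 45.0
```

Call:
play_rows:
  increments: "0 0 0.2 0 -1;0 0 0 0 -1;0 0 0 0 -1"

```text
clock: 19.78
position: [0.5625, 0.1844, 0.1321]
ee_rot: [2.223, 2.219, 0.007]
force: [-10.6, -2.0, 42.6]
width: 0.3
gripper_force: 45.1
```

Call:
play_rows:
  increments: "0 0 -0.25 0 -1;0 0 0 0 -1;0 0 0 0 -1;0 0 0 0 -1"

```text
clock: 20.12
position: [0.5622, 0.1843, 0.1325]
ee_rot: [2.222, 2.219, 0.005]
force: [-3.6, -0.6, 20.0]
width: 0.297
gripper_force: 45.0
```

Run:
```python
from h import *
s=arm.observe();print(s["position"].round(4),s["force"].round(1))
p=vision.get_image("scene");W=world(p)
cv2.imwrite("pics/g.png",cv2.resize(p["frame"][120:260,150:350],None,fx=3,fy=3)[...,::-1])
for c,z,t in(((.562,.183),.074,(.045,.06)),((.59,-.179),.096,(.066,.079))):
    B=near(W,c,.034,z-.012,z+.025);P=near(W,c,.05,*t)
    print(least_squares(lambda x:np.linalg.norm(B-x,axis=1)-.033,[*c,z],loss="soft_l1",f_scale=.002).x.round(4),cv2.minEnclosingCircle(P[:,:2].astype(np.float32)),np.percentile(P[:,2],[50,90]))
```

```text
[0.5622 0.1843 0.1325] [-3.6 -0.6 20. ]
[0.5631 0.184  0.0716] ((0.5659217238426208, 0.1817179024219513), 0.042376648634672165) [0.05241353 0.05548463]
[ 0.5913 -0.1786  0.095 ] ((0.594933032989502, -0.17915567755699158), 0.041862279176712036) [0.07425768 0.07657084]
```

View pics/g.png

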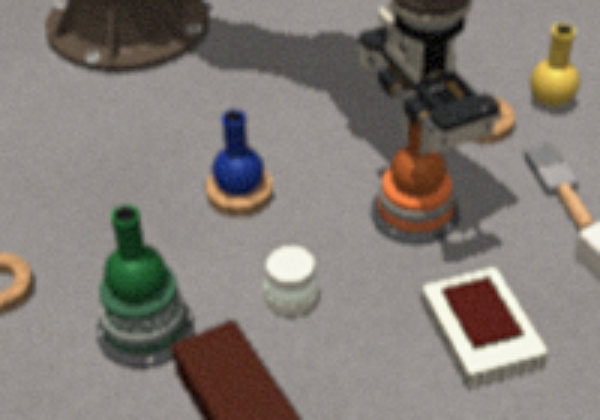

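The picture shows the amber flask upright in the orange ring, with the ring down on its housing (crop 417,185) and a 20 N push on it. The green flask stands in its own ring, which is up (140,275). I'm handing in.

```bash
python3 -c "
from cell import job
print(job.sign_off())"
```

```text
the job is handed in; nothing more can be done
None
```

I handed the job in, with no verdict returned: the green flask stands released and upright in the green ring with that ring up, and the amber flask is still gripped and held at about 20 N in the orange ring, which is fully down.

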